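# Dry-fit a restraint cleat over its dowel

### The job

Dry-fit the stainless restraint cleat (the gusseted angle with a slotted foot) so its bolt holes can be marked off: rest the foot lightly on the tip of the dowel in the limestone, upright leg towards the concrete lintel, and slide it about until the slot finds the dowel, ease it down flat on the stone, then push it back along its slot until the leg is flush against the lintel, and let go of it there. The dowel was set by eye and its resin is still green, so find it by feel with light pressure and never force or ram the cleat. Leave everything else on the bench where it lies.

Things in the scene. Friction and masses are not known exactly. Their poses are not given: they have to be found in the camera images.
- cleat_grip (a point): Loose stainless steel cleat, about 0.5 kg, foot down on the bench. This point: on the mid-line of its gusset, half-way up, 24 mm ahead of the leg's back face, 28 mm above the underside of the foot. x runs from the leg to the foot's free end, y across, z up. Gusset: a rib 8 mm thick (y), 6 to 50 mm above the underside from 6 to 32 mm ahead of the back face, then 26 mm high to 40 mm.
- cleat_slot (a point): Centre of the slot in the cleat's foot, at the underside, 62 mm ahead of the leg's back face. The foot is a flat plate 105 mm long (x), 64 wide (y) and 6 thick; the slot goes right through it on its mid-line, 36 mm long (x) with round ends and 12 mm wide (y).
- cleat_back (a point): Middle of the lower rear edge of the cleat: the back face of its upright leg, at the underside of the foot. The leg is 6 mm thick (x), as wide as the foot (64 mm), and its top is 54 mm above the underside; it has two bolt holes.
- stone: Fixed limestone block, 100 mm (its x) by 300 mm (its y) by 45 mm high, lying parallel to the lintel on the side away from the robot, with an open gap of 10 to 18 mm between them. Origin: centre of its underside; x points away from the lintel, z up.
- stone_top (a point): Centre of the stone's top face, 45 mm above the bench, axes as the stone's. A fixed upright steel dowel, 10 mm in diameter with a 1.5 mm bevel at the tip, stands 22 mm proud of the top near here: on the middle of the stone's depth (x = 0), but along y it was set by eye and is up to 12 mm to either side of this point. Its own position is not measured.
- lintel: Fixed concrete lintel, 100 mm (its x) by 360 mm (its y) by 100 mm high, lying on the bench. Origin: centre of its underside, z up, x from it towards the stone. Its face towards the stone, upright and plane at x = +50 mm, is the one the cleat's leg must end flush against.
- strap: Bystander: flat steel strap 90 x 36 x 5 mm with two round holes, lying on the bench; it may lie where the cleat might have been. Origin: centre of the underside.
- bush_hammer: Bystander: iron bush hammer lying down, head 134 x 44 x 40 mm, wooden handle 275 mm along its -x. Origin: under the head's centre.
- plumb_bob: Bystander: brass plumb bob lying on its side, 100 mm long (x), 40 mm thick. Origin: on the bench under its middle.
- corbel: Bystander: broken sandstone corbel, about 110 x 100 x 104 mm high. Origin: centre of the underside.
- straightedge: Bystander: boxwood straightedge 450 x 45 x 9 mm, lying flat, long along x. Origin: centre of the underside.
- bolster: Bystander: rusty steel bolster 207 mm long (x), 75 mm blade at +x, mushroomed head at -x, lying flat, 37 mm high. Origin: on the bench about its middle.
- packers: Bystander: two plastic packing shims, 45 x 28 x 9 mm together, lying on top of the stone near its +y end, about 126 mm from its middle. Origin: centre of the underside.

How it is judged:
By the outcome, as a careful person would: the job done as asked, in the order asked, and still so for the second after the job is handed in, with the robot touching nothing.
It also fails if it takes over 67 s, if anything falls off the work surface, if the arm or the gripper's body presses on something with over 40 N, if the wrist force passes 120 N, or if a joint passes its speed limit or range.

### The arm

A 7-joint arm with a two-finger parallel gripper is mounted at the origin on the work surface. World frame = base frame: x ahead of the robot, y to its left, z up, the work surface at z = 0. Lengths are in m, angles in rad, forces in N, time in s.
With the tool pointing down it reaches from about 0.425 to 0.925 m from the base axis. Payload 6.8 kg.
Tool frame: the origin (TCP) lies at the very end of the fingers, on their centre line; the grasp point (between the pads) lies 19 mm behind it; y points along the fingers, z is the direction in which the jaws open and shut, and the axes are right-handed (so a half turn about y gives the same grasp; the last joint's range is limited). The gripper opens to 85 mm and grips with 20 to 120 N. Pads are 22 mm wide; open, the fingers measure 114 mm over their backs; the gripper's body (76 mm by 85 mm) begins 54 mm behind the grasp point. The pads swing forward as they close: fully open they stand 13 mm farther back than shut.
Start: joints at [1.151, 0.477, 0.022, 1.555, -0.011, 1.109, -0.083], TCP at [0.207, -0.642, 0.231] pointing down, gripper open.
Joint ranges: [-2.96, 2.96], [-0.34, 2.1], [-1.41, 1.46], [0.24, 2.44], [-1.37, 4.51], [0.17, 1.92], [-2.96, 2.96]. Speed limits (rad/s): [2.39, 2.39, 3.14, 3.14, 3.14, 3.14, 3.14].

### API

Orientations are given as a rotation vector (axis times angle).
In Python, from bench import r gives the robot as it stands.
- The arm moves only by the tool drive_tool, never from a script. Its argument "series" is a list of rows, each a list of 7 numbers: the shift along the tool's x, y, z in mm, then the turn, a rotation vector about the tool's x, y, z in degrees, then the finger opening in mm, from 0 to 85.4. In form: [[tx, ty, tz, wx, wy, wz, grip], ...]. A call has 1 to 5 rows; each row is the pose to reach, as a shift and turn from the pose measured when the call began, along the tool's axes at that moment; what a row does not reach only later rows make up. A row lasts 1/10 s, in which the tool goes at most 50 mm and 8.59 degrees, less where a joint would pass 70% of its speed; a pose out of reach is approached as far as the arm can. A call with a gripper value outside its range is refused whole. The fingers move at their own pace and stop on an object; "squeeze" is the grip in N (left out, the last holds). Time passes only in rows, so rows that repeat a pose let the fingers close. It gives the time, the measured TCP pose, the force and the opening at its end, in the units of the state.
- r.get_obs(): the state, without advancing time (a new reading comes with each control period).
- r.grab_frame(name): name is "side" or "top"; returns a dict with "frame" (400x640x3 uint8, blue, green, red), "intrinsics" (3x3 intrinsics, pixels), "rvec" (rotation vector, rad) and "tvec" (3), from world to camera coordinates, as OpenCV has them. Camera axes: x right, y down, z forward; pixel columns grow to the right and rows downward; lengths in m; the calibration is good to about 2 mm. A picture is of the moment at which its call begins. There is no depth.
- r.hand_in(): hands the job in, once; it reports no verdict.
The state is a dict: "clock": time; "joints": joint angles; "qvel": joint speeds; "tau": joint torques, N m; "tcp_pos": TCP position; "orientation": TCP orientation; "contact_force": force on the tool from outside, world axes, zero at the start; "moment": the same for the moment, N m; "grip_width": finger opening in m.
Only numpy, scipy, OpenCV 4.12 (cv2) and the standard library are available. Lean on these libraries where they do the work, as an engineer would, in place of code of your own. Each camera call takes 0.05 s, during which the arm holds its last target.

## Working session

There is one attempt and no reset: what is moved stays moved. The work goes in short steps, Python scripts to look and compute and a tool call to move; the robot and the scene stay as the last step left them, time stands still between calls to the robot, and variables do not carry over. Pictures are saved under pics/ and viewed, and the job is handed in when it is done.

Besides the shell and the picture viewer there is one more tool, called after "Request:" as name([rows], argument=value, ...), one row to a line, values as JSON. drive_tool: Moves the arm, as the interface text tells. Its arguments: {"type":"object","properties":{"series":{"type":"array","items":{"type":"array","items":{"type":"number"}}},"squeeze":{"type":"number"}},"required":["series"]}

```bash
ls; mkdir -p pics
python3 - <<'E'
from bench import r
import cv2
o=r.get_obs()
for k,v in o.items(): print(k,v)
for n in("side","top"):
    f=r.grab_frame(n); cv2.imwrite(f"pics/{n}0.png",f["frame"]); print(n,f["intrinsics"],f["rvec"],f["tvec"])
E
```

```text
pics
clock 0.0
joints [ 1.15088215  0.47777674  0.02231808  1.55648236 -0.01150305  1.1093319
 -0.08310937]
qvel [ 0.00025096 -0.00070363  0.00036482  0.00046482 -0.00150251  0.00030923
 -0.00061941]
tau [ 8.35604369e-04 -5.96443033e+01  1.60826359e+00 -2.81200451e+01
  1.24420857e-02  9.44914296e-03  3.13648661e-05]
tcp_pos [ 0.20688761 -0.64186202  0.23032794]
orientation [-0.32321579  2.05526021 -2.05146886]
contact_force [-0.62750352  0.26131713  0.30879598]
moment [-0.00434635  0.00319991 -0.03858753]
grip_width 0.0860010081616916
side [[476.46680131   0.         318.36263245]
 [  0.         476.46680131 199.90423252]
 [  0.           0.           1.        ]] [ 0.39256479 -2.53192246  1.51834066] [0.54457509 0.13397928 1.35275584]
top [[477.95153302   0.         322.82351541]
 [  0.         477.95153302 202.41758373]
 [  0.           0.           1.        ]] [ 2.19505518 -2.17298209  0.10488749] [0.01105401 0.5769125  1.52024053]
```

View pics/side0.png

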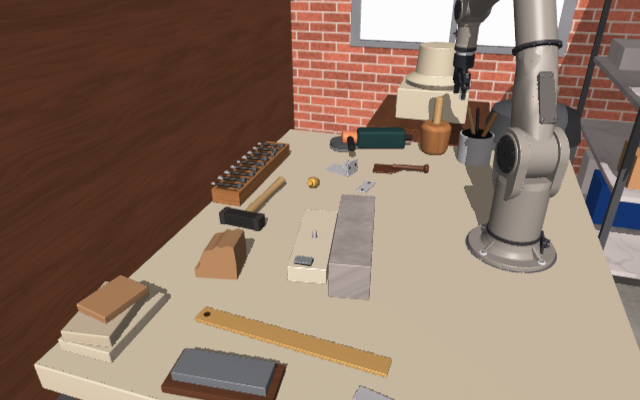

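View pics/top0.png

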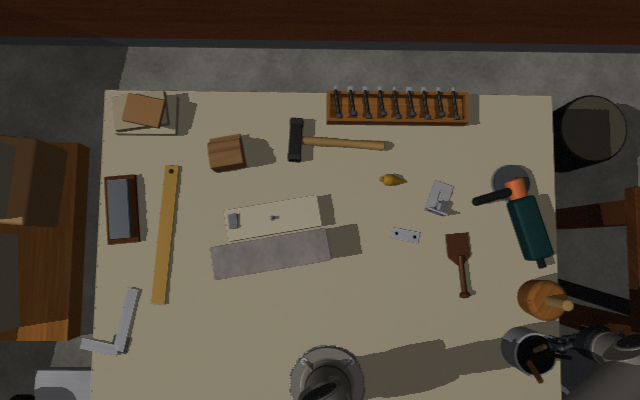

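Top view: the cleat is at about (438,198), with the stone around (275,218), the lintel around (270,252), the dowel near (275,217) and the strap at (405,235). Zooming in next.

```bash
cat > h.py <<'E'
import numpy as np, cv2, pickle
from bench import r
from scipy.spatial.transform import Rotation as R
def load(n):
    return pickle.load(open(f'{n}.pkl','rb'))
def grab(n,tag):
    f=r.grab_frame(n); pickle.dump(f,open(f'{n}{tag}.pkl','wb')); return f
def proj(f,P):
    p,_=cv2.projectPoints(np.atleast_2d(P).astype(float),f['rvec'],f['tvec'],f['intrinsics'],None); return p[:,0]
def ray(f,uv):
    M=R.from_rotvec(f['rvec']).as_matrix(); d=np.linalg.solve(f['intrinsics'],np.array([uv[0],uv[1],1.])); c=-M.T@f['tvec']
    return c,M.T@d
def onz(f,uv,z):
    c,d=ray(f,uv); return c+d*(z-c[2])/d[2]
def tri(fa,ua,fb,ub):
    ca,da=ray(fa,ua); cb,db=ray(fb,ub)
    s=np.linalg.lstsq(np.c_[da,-db],cb-ca,rcond=None)[0]
    a=ca+da*s[0]; b=cb+db*s[1]; return (a+b)/2, np.linalg.norm(a-b)
def crop(f,x0,y0,w,h,k,name):
    im=cv2.resize(f['frame'][y0:y0+h,x0:x0+w],None,fx=k,fy=k,interpolation=cv2.INTER_CUBIC); cv2.imwrite(f'pics/{name}.png',im)
E
python3 - <<'E'
from h import *
t=grab('top','0'); s=grab('side','0')
crop(t,415,170,50,50,12,'t_cleat'); crop(s,320,145,60,50,12,'s_cleat')
crop(t,205,185,130,100,6,'t_stone'); crop(s,280,185,110,120,5,'s_stone')
E
```

```text
(no output)
```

View pics/t_cleat.png

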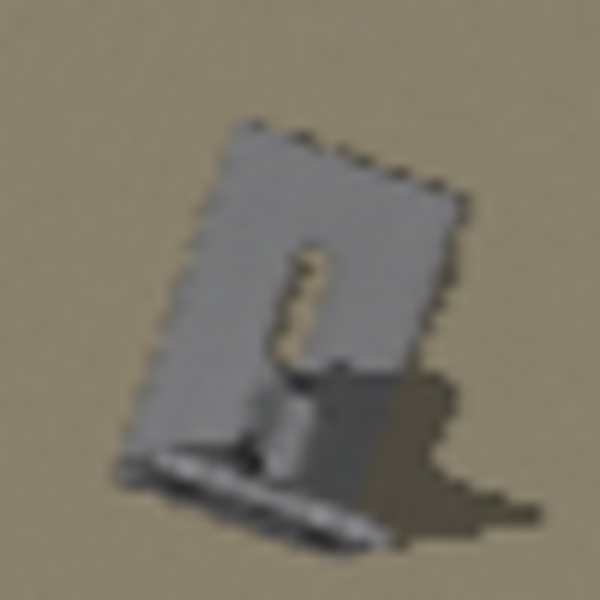

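View pics/s_cleat.png

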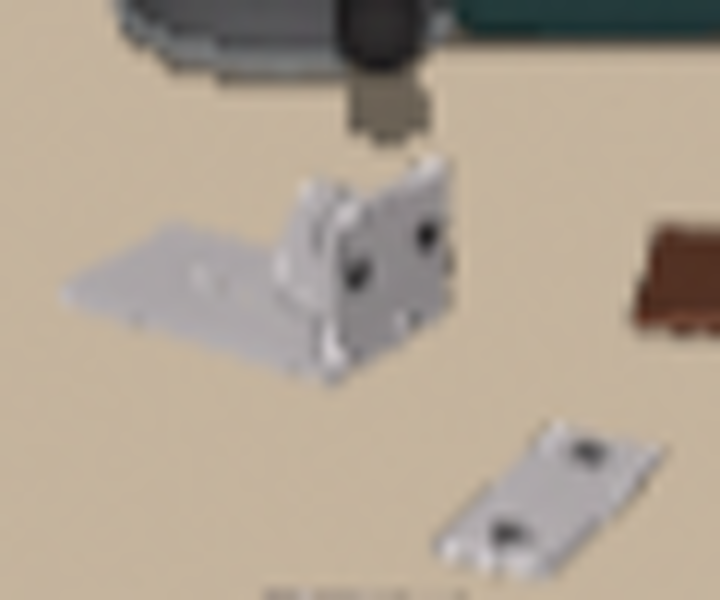

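View pics/t_stone.png

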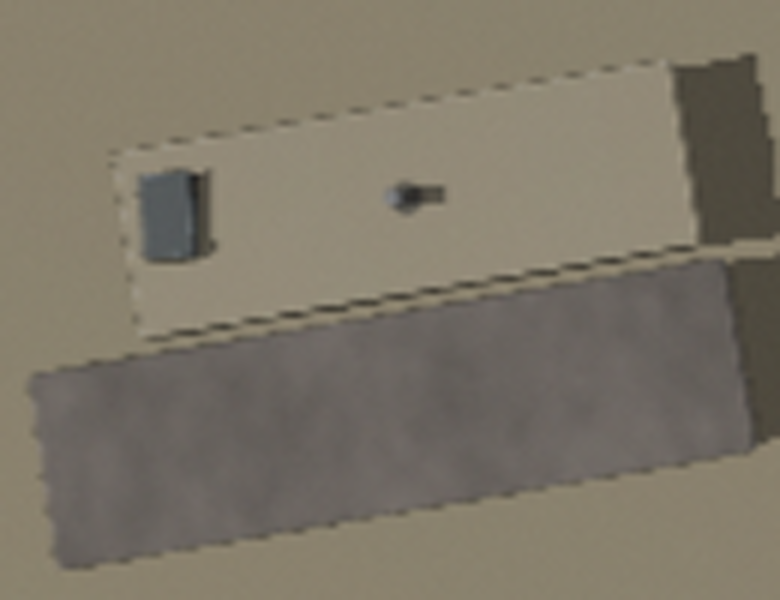

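View pics/s_stone.png

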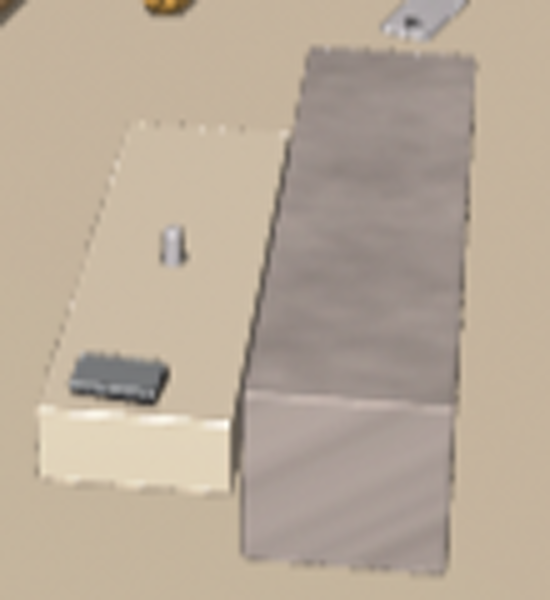

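```bash
cat > m.py <<'E'
from h import *
t=load('top0'); s=load('side0')
def px(c,k,o): return [o[0]+(c[0]+.5)/k-.5, o[1]+(c[1]+.5)/k-.5]
np.set_printoptions(precision=4,suppress=True)
print('cams',ray(t,(0,0))[0],ray(s,(0,0))[0])
def rect(name,cs,k,o,z):
    P=np.array([onz(t,px(c,k,o),z) for c in cs]); print(name,P.mean(0)); 
    for i in range(4):
        d=P[(i+1)%4]-P[i]; print('  ',P[i],np.linalg.norm(d),np.degrees(np.arctan2(d[1],d[0])))
    return P
rect('stone',[(113,152),(668,62),(700,245),(140,338)],6,(205,185),.045)
rect('lintel',[(35,375),(725,262),(752,452),(62,568)],6,(205,185),.1)
tt=px((403,195),6,(205,185)); ss=px((172,230),5,(280,185))
print('dowel tip top',onz(t,tt,.067),onz(s,ss,.067),tri(t,tt,s,ss))
print('dowel base side',onz(s,px((173,263),5,(280,185)),.045))
o=(415,170)
fl=onz(t,px((243,122),12,o),.006); fr=onz(t,px((465,200),12,o),.006)
print('foot front',fl,fr,np.linalg.norm(fl-fr),np.degrees(np.arctan2(*(fl-fr)[[1,0]])))
bl=onz(t,px((130,450),12,o),.006); print('left edge dir',np.degrees(np.arctan2(*(fl-bl)[[1,0]])),np.linalg.norm(fl-bl))
for c in[(120,478),(340,550),(395,540),(165,455)]: print('leg top',onz(t,px(c,12,o),.054))
so=(320,145)
for c in [(60,293),(178,222),(335,380)]: print('side foot',onz(s,px(c,12,so),.006),onz(s,px(c,12,so),0))
for c in [(440,160),(345,205)]: print('side leg top',onz(s,px(c,12,so),.054))
E
python3 m.py
```

```text
cams [0.4469 0.0345 1.5631] [0.1697 1.242  0.7571]
stone [0.5245 0.1773 0.045 ]
   [0.5478 0.3326 0.045 ] 0.29756677057547226 -80.12410707946087
   [0.5988 0.0394 0.045 ] 0.0987616745151033 -169.51043629229076
   [0.5017 0.0214 0.045 ] 0.2988481100859825 99.99866223864551
   [0.4498 0.3157 0.045 ] 0.09939660962841161 9.747417177057171
lintel [0.4127 0.1758 0.1   ]
   [0.4305 0.3581 0.1   ] 0.3542811899943113 -80.14040111589372
   [0.4912 0.0091 0.1   ] 0.09718838187484456 -171.3786281696141
   [ 0.3951 -0.0055  0.1   ] 0.35257720824708744 100.00274433551355
   [0.3338 0.3417 0.1   ] 0.09804734703354812 9.628710744904582
dowel tip top [0.5254 0.1768 0.067 ] [0.525  0.1844 0.067 ] (array([0.5265, 0.1774, 0.0625]), np.float64(0.0017059178243737185))
dowel base side [0.5249 0.1835 0.045 ]
foot front [ 0.6573 -0.3512  0.006 ] [ 0.6364 -0.4121  0.006 ] 0.06430460560531093 71.06489734407687
left edge dir -19.3739712026571 0.0960103026144145
leg top [ 0.5555 -0.3058  0.054 ]
leg top [ 0.5371 -0.3639  0.054 ]
leg top [ 0.5399 -0.3785  0.054 ]
leg top [ 0.5618 -0.3178  0.054 ]
side foot [ 0.6578 -0.3448  0.006 ] [ 0.6617 -0.3575  0.    ]
side foot [ 0.6375 -0.4098  0.006 ] [ 0.6412 -0.423   0.    ]
side foot [ 0.5578 -0.3079  0.006 ] [ 0.5609 -0.3202  0.    ]
side leg top [ 0.5426 -0.3748  0.054 ]
side leg top [ 0.5621 -0.3319  0.054 ]
```

The top view gives these positions:
- **Stone:** yaw about 9.9°, sizes within 1–2 mm.
- **Dowel:** about (0.525, 0.177).
- **Cleat:** yaw about -19°, grip point about (0.570, -0.355).

In the side view the dowel's y comes out 7 mm higher, because that view is oblique. I'll trust the top view and settle it by feel.

```bash
cat > go.py <<'E'
from h import *
import sys
np.set_printoptions(precision=2,suppress=True)
def tgt(yaw_deg,o,sgn=None):
    a=np.radians(yaw_deg); y=np.array([0,0,-1.]); best=None
    for s in (1,-1):
        z=s*np.array([-np.sin(a),np.cos(a),0]); x=np.cross(y,z); M=np.c_[x,y,z]
        D=R.from_rotvec(o['orientation']).inv()*R.from_matrix(M)
        if best is None or D.magnitude()<best[0].magnitude(): best=(D,M)
    return best
def need(x,y,z,yaw):
    o=r.get_obs(); R0=R.from_rotvec(o['orientation']); D,M=tgt(yaw,o)
    sh=R0.inv().apply(np.array([x,y,z])-o['tcp_pos'])*1000
    return sh,np.degrees(D.as_rotvec())
def state():
    o=r.get_obs(); M=R.from_rotvec(o['orientation']).as_matrix()
    print('t',round(o['clock'],2),'tcp',o['tcp_pos']*1000,'F',o['contact_force'],'M',o['moment'],'w',round(o['grip_width']*1000,2),'zaxis yaw',round(np.degrees(np.arctan2(M[1,2],M[0,2])),2),'tilt',np.degrees(np.arccos(-M[2,1])).round(2)); print(M)
if __name__=='__main__':
    state(); a=[float(v) for v in sys.argv[1:]]
    if a: print('need',*need(*a))
E
python3 go.py .5703 -.3552 .2 -19.1
python3 - <<'E'
from h import *
t=load('top0')
for z in(0,.1,.2): print(z,onz(t,(565,303),z),onz(t,(530,350),z),onz(t,(520,185),z))
E
```

```text
t 0.2 tcp [ 206.97 -642.11  230.7 ] F [ 0.83 -0.47  0.44] M [ 0.01 -0.02 -0.05] w 85.5 zaxis yaw -72.13 tilt 0.07
[[-0.95 -0.    0.31]
 [-0.31  0.   -0.95]
 [ 0.   -1.   -0.  ]]
need [-433.84   30.84 -161.57] [ 0.06 36.97  0.03]
0 [ 0.25964405 -0.77238111  0.        ] [ 0.1096569  -0.65418242  0.        ] [ 0.64358545 -0.63533833  0.        ]
0.1 [ 0.27162345 -0.72075874  0.1       ] [ 0.13123199 -0.61012202  0.1       ] [ 0.63100152 -0.59248351  0.1       ]
0.2 [ 0.28360285 -0.66913637  0.2       ] [ 0.15280708 -0.56606161  0.2       ] [ 0.61841758 -0.54962869  0.2       ]
```

Request:
drive_tool([
  [0,-50,0,0,0,0,60],
  [0,-100,0,0,0,0,45],
  [-40,-120,-15,0,5,0,40],
  [-85,-120,-32,0,13,0,40],
  [-130,-120,-48,0,21,0,40],
])

```text
clock: 0.7
tcp_pos: [0.3169, -0.5561, 0.3518]
orientation: [-0.069, -2.19, 2.191]
contact_force: [1.1, 0.1, -0.5]
grip_width: 0.0402
```

Request:
drive_tool([
  [-45,0,-17,0,8,0,40],
  [-90,0,-34,0,15,0,40],
  [-135,0,-51,0,15,0,40],
  [-180,0,-68,0,15,0,40],
  [-225,0,-85,0,15,0,40],
])

```text
clock: 1.2
tcp_pos: [0.5483, -0.4842, 0.3518]
orientation: [-0.335, -2.046, 2.047]
contact_force: [-0.1, -0.2, 0.5]
grip_width: 0.0402
```

```bash
python3 go.py .5703 -.3552 .1 -19.1
```

```text
t 1.2 tcp [ 548.34 -484.23  351.84] F [-0.07 -0.21  0.49] M [-0.02  0.01 -0.  ] w 40.17 zaxis yaw -108.55 tilt 0.04
[[-0.95  0.   -0.32]
 [ 0.32 -0.   -0.95]
 [-0.   -1.    0.  ]]
need [  20.4   251.8  -129.36] [-0.01  0.55 -0.04]
```

Request:
drive_tool([
  [7,20,-45,0,0.5,0,40],
  [14,40,-90,0,0.5,0,40],
  [20,60,-129,0,0.5,0,40],
  [20,105,-129,0,0.5,0,40],
  [20,150,-129,0,0.5,0,40],
])

```text
clock: 1.7
tcp_pos: [0.5719, -0.3536, 0.2016]
orientation: [-0.343, -2.044, 2.045]
contact_force: [-0.4, -1.7, -0.5]
grip_width: 0.0398
```

Request:
drive_tool([
  [0,45,0,0,0,0,40],
  [0,90,0,0,0,0,40],
  [0,120,0,0,0,0,40],
  [0,120,0,0,0,0,40],
])

```text
clock: 2.1
tcp_pos: [0.5688, -0.3517, 0.0763]
orientation: [-0.332, -2.044, 2.038]
contact_force: [-0.3, 0.0, 0.9]
grip_width: 0.0403
```

```bash
python3 go.py .5703 -.3552 .013 -19.1
python3 - <<'E'
from h import *
t=grab('top','1'); s=grab('side','1')
crop(t,405,165,70,70,8,'t1'); crop(s,310,115,70,70,8,'s1')
a=cv2.imread('pics/t1.png');b=cv2.imread('pics/s1.png'); cv2.imwrite('pics/ts1.png',cv2.resize(np.hstack([a,b]),(800,400)))
E
```

```text
t 2.1 tcp [ 568.79 -351.72   76.33] F [-0.27  0.04  0.94] M [-0.03  0.04 -0.  ] w 40.33 zaxis yaw -108.83 tilt 0.38
[[-0.95 -0.01 -0.32]
 [ 0.32  0.   -0.95]
 [ 0.01 -1.   -0.  ]]
need [-2.95 63.31  2.91] [0.09 0.27 0.37]
```

View pics/ts1.png

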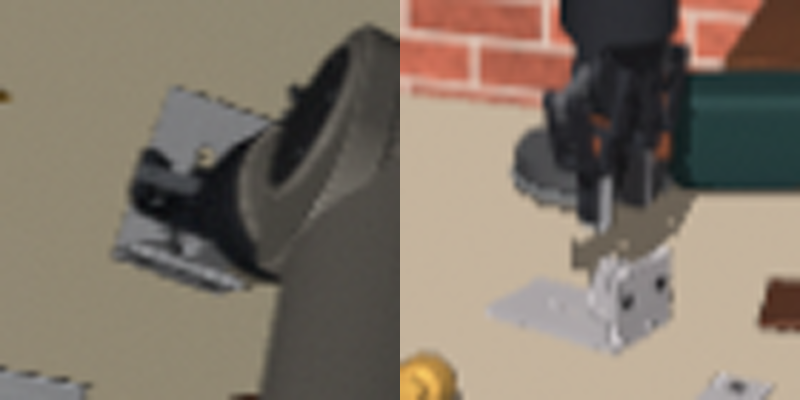

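The fingers stand in front of the leg and straddle the gusset, so I'm descending slowly.

Request:
drive_tool([
  [-3,15,3,0,0.3,0.4,36],
  [-3,30,3,0,0.3,0.4,36],
  [-3,45,3,0,0.3,0.4,36],
  [-3,55,3,0,0.3,0.4,36],
  [-3,55,3,0,0.3,0.4,36],
])

```text
clock: 2.7
tcp_pos: [0.5731, -0.3569, 0.0247]
orientation: [-0.351, -2.043, 2.043]
contact_force: [-0.7, -0.4, -0.4]
grip_width: 0.0365
```

```bash
python3 go.py .5703 -.3552 .013 -19.1
```

```text
t 2.7 tcp [ 573.1  -356.85   24.67] F [-0.66 -0.39 -0.36] M [-0.02  0.04 -0.03] w 36.54 zaxis yaw -109.14 tilt 0.36
[[-0.94  0.01 -0.33]
 [ 0.33 -0.   -0.94]
 [-0.01 -1.   -0.  ]]
need [ 3.26 11.65 -0.63] [ 0.05 -0.04 -0.36]
```

Request:
drive_tool([
  [2,6,-0.5,0,0,-0.3,30],
  [2,11,-0.5,0,0,-0.3,25],
  [2,11,-0.5,0,0,-0.3,20],
  [2,11,-0.5,0,0,-0.3,16],
  [2,11,-0.5,0,0,-0.3,13],
], squeeze=30)

```text
clock: 3.2
tcp_pos: [0.5718, -0.3558, 0.014]
orientation: [-0.346, -2.042, 2.041]
contact_force: [0.9, 0.0, 0.0]
grip_width: 0.013
```

Request:
drive_tool([
  [0,0,0,0,0,0,11],
  [0,0,0,0,0,0,9],
  [0,0,0,0,0,0,7],
  [0,0,0,0,0,0,4],
  [0,0,0,0,0,0,4],
])

```text
clock: 3.7
tcp_pos: [0.5722, -0.3553, 0.0144]
orientation: [-0.346, -2.043, 2.04]
contact_force: [0.0, 3.6, 3.4]
grip_width: 0.0074
```

```bash
python3 go.py .5703 -.3552 .013 -19.1
```

```text
t 3.7 tcp [ 572.2  -355.29   14.37] F [0.02 3.63 3.39] M [ 0.59 -0.01 -0.03] w 7.35 zaxis yaw -109.12 tilt 0.15
[[-0.94  0.   -0.33]
 [ 0.33  0.   -0.94]
 [-0.   -1.   -0.  ]]
need [1.83 1.36 0.53] [ 0.08 -0.02 -0.12]
```

Gripped: the width reads 7.35 mm against an 8 mm gusset, and the TCP is 14.4 mm above the underside. Now I'm firming the grip and lifting.

Request:
drive_tool([
  [0,0,0,0,0,0,2],
  [0,0,0,0,0,0,2],
  [0,-10,0,0,0,0,2],
  [0,-30,0,0,0,0,2],
  [0,-60,0,0,0,0,2],
], squeeze=80)

```text
clock: 4.2
tcp_pos: [0.5694, -0.355, 0.0725]
orientation: [-0.34, -2.041, 2.037]
contact_force: [-0.8, 0.3, -4.9]
grip_width: 0.0069
```

Request:
drive_tool([
  [0,-40,0,0,0,0,2],
  [0,-80,0,0,0,0,2],
  [0,-120,0,0,0,0,2],
  [0,-120,0,0,0,0,2],
  [0,-120,0,0,0,0,2],
])

```text
clock: 4.7
tcp_pos: [0.569, -0.3559, 0.1928]
orientation: [-0.341, -2.04, 2.037]
contact_force: [-0.9, 0.3, -5.7]
grip_width: 0.007
```

```bash
python3 go.py .4952 .1618 .2 9.9;  python3 - <<'E'
from h import *
t=grab('top','2'); s=grab('side','2')
crop(t,395,145,100,100,6,'t2'); crop(s,310,65,100,100,6,'s2')
a=cv2.imread('pics/t2.png');b=cv2.imread('pics/s2.png'); cv2.imwrite('pics/ts2.png',cv2.resize(np.hstack([a,b]),(800,400)))
E
```

```text
t 4.7 tcp [ 569.04 -355.89  192.82] F [-0.86  0.34 -5.69] M [0.01 0.08 0.03] w 7.03 zaxis yaw -109.2 tilt 0.22
[[-0.94 -0.   -0.33]
 [ 0.33  0.   -0.94]
 [ 0.   -1.   -0.  ]]
need [ 240.03   -5.99 -464.6 ] [  0.09 -29.1    0.2 ]
```

View pics/ts2.png

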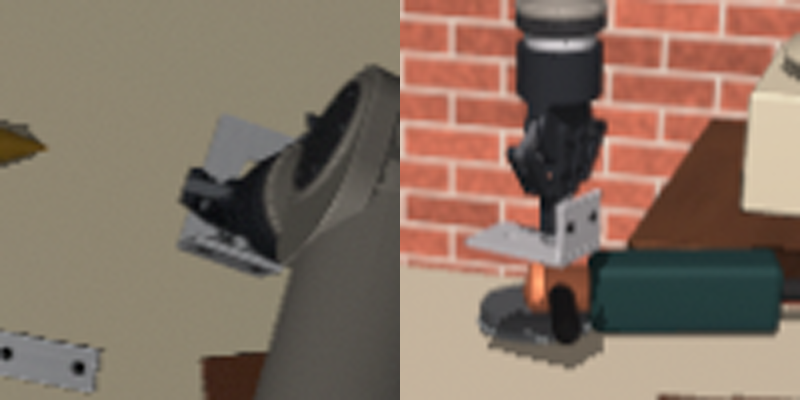

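The cleat is held level and weighs about 5.5 N. Carrying it across.

Request:
drive_tool([
  [20,0,-38,0,-4,0,2],
  [40,0,-77,0,-8,0,2],
  [60,0,-116,0,-12,0,2],
  [80,0,-155,0,-16,0,2],
  [100,0,-194,0,-20,0,2],
])

```text
clock: 5.3
tcp_pos: [0.5351, -0.137, 0.1892]
orientation: [-0.032, 2.224, -2.213]
contact_force: [0.6, 0.9, -5.8]
grip_width: 0.0067
```

```bash
python3 go.py .4952 .1618 .2 9.9
```

```text
t 5.3 tcp [ 535.13 -137.01  189.2 ] F [ 0.59  0.9  -5.82] M [ 0.02 -0.11 -0.01] w 6.71 zaxis yaw -89.02 tilt 0.72
[[-1.   -0.01  0.02]
 [-0.02  0.   -1.  ]
 [ 0.01 -1.   -0.01]]
need [  34.94   -8.86 -299.5 ] [ 0.34 -8.92  0.63]
```

Request:
drive_tool([
  [5,0,-45,0,-3,0.6,2],
  [11,0,-90,0,-6,0.6,2],
  [16,0,-135,0,-9,0.6,2],
  [21,0,-180,0,-9,0.6,2],
  [26,0,-225,0,-9,0.6,2],
])

```text
clock: 5.8
tcp_pos: [0.5034, 0.0886, 0.1888]
orientation: [-0.19, 2.138, -2.127]
contact_force: [0.7, 0.4, -4.5]
grip_width: 0.0072
```

Request:
drive_tool([
  [0,0,-45,0,0,0,2],
  [0,0,-75,0,0,0,2],
  [0,0,-75,0,0,0,2],
])

```text
clock: 6.1
tcp_pos: [0.4877, 0.1679, 0.1877]
orientation: [-0.203, 2.138, -2.121]
contact_force: [-0.1, -0.8, -5.0]
grip_width: 0.0069
```

```bash
python3 go.py .4952 .1618 .1 9.9
```

```text
t 6.1 tcp [487.7  167.86 187.7 ] F [-0.06 -0.83 -5.  ] M [-0.01 -0.    0.01] w 6.87 zaxis yaw -79.56 tilt 0.62
[[-0.98 -0.01  0.18]
 [-0.18  0.01 -0.98]
 [ 0.01 -1.   -0.01]]
need [-6.88 87.59  8.05] [0.48 0.54 0.4 ]
```

Request:
drive_tool([
  [-7,0,8,0.5,0.5,0.4,2],
  [-7,30,8,0.5,0.5,0.4,2],
  [-7,60,8,0.5,0.5,0.4,2],
  [-7,76,8,0.5,0.5,0.4,2],
  [-7,76,8,0.5,0.5,0.4,2],
])

```text
clock: 6.6
tcp_pos: [0.495, 0.1592, 0.1089]
orientation: [-0.187, 2.131, -2.136]
contact_force: [0.4, -0.1, -4.5]
grip_width: 0.0068
```

```bash
python3 go.py .4952 .1618 .09 9.9;  python3 - <<'E'
from h import *
t=grab('top','3'); s=grab('side','3')
crop(t,205,165,130,130,5,'t3'); crop(s,270,145,130,130,5,'s3')
a=cv2.imread('pics/t3.png');b=cv2.imread('pics/s3.png'); cv2.imwrite('pics/ts3.png',cv2.resize(np.hstack([a,b]),(800,400)))
E
```

```text
t 6.6 tcp [495.04 159.19 108.86] F [ 0.41 -0.05 -4.5 ] M [ 0.02 -0.06  0.02] w 6.79 zaxis yaw -80.19 tilt 0.24
[[-0.99 -0.    0.17]
 [-0.17 -0.   -0.99]
 [ 0.   -1.    0.  ]]
need [-0.68 18.86 -2.59] [-0.12 -0.09  0.21]
```

View pics/ts3.png

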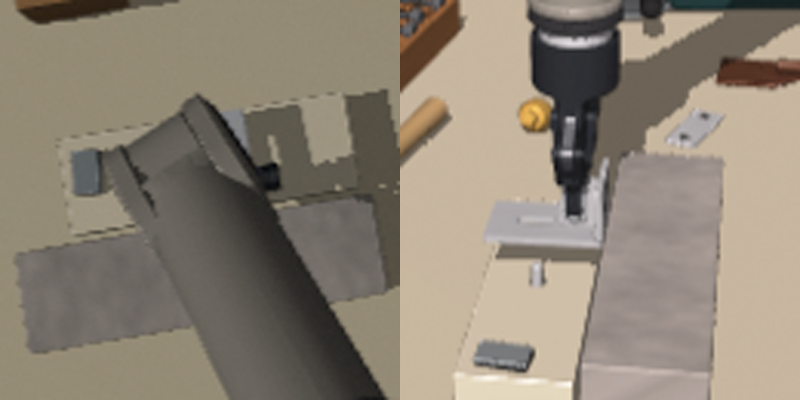

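Side view: the cleat is over the stone with its leg towards the lintel, and the dowel is still clear beneath and towards +y. Lowering towards the tip.

Request:
drive_tool([
  [-0.5,6,-2.5,0,0,0.2,2],
  [-0.5,12,-2.5,0,0,0.2,2],
  [-0.5,18,-2.5,0,0,0.2,2],
  [-0.5,22,-2.5,0,0,0.2,2],
  [-0.5,22,-2.5,0,0,0.2,2],
])

```text
clock: 7.2
tcp_pos: [0.495, 0.1625, 0.0885]
orientation: [-0.183, 2.13, -2.133]
contact_force: [0.1, 0.0, -4.8]
grip_width: 0.0071
```

```bash
python3 go.py .4952 .1618 .084 9.9
```

```text
t 7.2 tcp [494.97 162.51  88.48] F [ 0.07  0.04 -4.76] M [ 0.04  0.04 -0.05] w 7.08 zaxis yaw -80.17 tilt 0.1
[[-0.99  0.    0.17]
 [-0.17 -0.   -0.99]
 [-0.   -1.    0.  ]]
need [-0.11  4.48  0.73] [-0.1  -0.07 -0.02]
```

Request:
drive_tool([
  [0,1,0.5,0,0,0,2],
  [0,2,0.5,0,0,0,2],
  [0,3,0.5,0,0,0,2],
  [0,4,0.5,0,0,0,2],
  [0,4,0.5,0,0,0,2],
])

```text
clock: 7.7
tcp_pos: [0.495, 0.162, 0.0844]
orientation: [-0.183, 2.13, -2.133]
contact_force: [0.8, 0.2, -5.0]
grip_width: 0.0068
```

Request:
drive_tool([
  [0,0.5,0,0,0,0,2],
  [0,1,0,0,0,0,2],
  [0,1.5,0,0,0,0,2],
  [0,1.5,0,0,0,0,2],
])

```text
clock: 8.1
tcp_pos: [0.4949, 0.162, 0.0828]
orientation: [-0.183, 2.13, -2.133]
contact_force: [0.1, -0.1, -5.1]
grip_width: 0.007
```

```bash
python3 go.py .4952 .1618 .082 9.9
```

```text
t 8.1 tcp [494.92 162.01  82.81] F [ 0.05 -0.11 -5.09] M [-0.06  0.08  0.03] w 7.04 zaxis yaw -80.16 tilt 0.1
[[-0.99  0.    0.17]
 [-0.17 -0.   -0.99]
 [-0.   -1.    0.  ]]
need [-0.24  0.81  0.25] [-0.1  -0.06 -0.01]
```

Request:
drive_tool([
  [0,0.4,0,0,0,0,2],
  [0,0.8,0,0,0,0,2],
  [0,1,0,0,0,0,2],
  [0,1,0,0,0,0,2],
])

```text
clock: 8.5
tcp_pos: [0.4949, 0.162, 0.0818]
orientation: [-0.183, 2.13, -2.133]
contact_force: [0.4, -0.0, -5.7]
grip_width: 0.0069
```

Request:
drive_tool([
  [0,0.4,0,0,0,0,2],
  [0,0.8,0,0,0,0,2],
  [0,0.8,0,0,0,0,2],
])

```text
clock: 8.8
tcp_pos: [0.495, 0.162, 0.0815]
orientation: [-0.183, 2.129, -2.134]
contact_force: [-3.0, -0.4, 2.2]
grip_width: 0.0074
```

```bash
python3 go.py .4952 .1618 .082 9.9
```

```text
t 8.8 tcp [494.97 161.99  81.45] F [-2.97 -0.41  2.2 ] M [-0.13  0.53  0.06] w 7.41 zaxis yaw -80.16 tilt 0.11
[[-0.99  0.    0.17]
 [-0.17 -0.   -0.99]
 [-0.   -1.    0.  ]]
need [-0.19 -0.55  0.22] [-0.11 -0.06 -0.02]
```

Contact at TCP z of 81.4 mm, which puts the underside at 67 mm, the dowel tip height, with about 7 N. I'll ease to about 3 N and slide towards +y (tool -z).

Request:
drive_tool([
  [0,0.2,0,0,0,0,2],
  [0,0.2,-1,0,0,0,2],
  [0,0.2,-2,0,0,0,2],
  [0,0.2,-3,0,0,0,2],
  [0,0.2,-4,0,0,0,2],
])

```text
clock: 9.3
tcp_pos: [0.495, 0.1659, 0.0814]
orientation: [-0.181, 2.129, -2.133]
contact_force: [0.3, -3.4, 1.8]
grip_width: 0.007
```

Request:
drive_tool([
  [0,0.2,-1,0,0,0,2],
  [0,0.2,-1.5,0,0,0,2],
  [0,0.2,-2,0,0,0,2],
  [0,0.2,-2,0,0,0,2],
])

```text
clock: 9.7
tcp_pos: [0.4951, 0.1679, 0.0813]
orientation: [-0.18, 2.129, -2.133]
contact_force: [0.2, -4.0, 3.0]
grip_width: 0.0065
```

```bash
python3 go.py .4935 .1717 .0814 9.9
```

```text
t 9.7 tcp [495.06 167.95  81.35] F [ 0.21 -3.99  2.98] M [-0.71 -0.38 -0.1 ] w 6.5 zaxis yaw -80.2 tilt 0.17
[[-0.99  0.    0.17]
 [-0.17 -0.   -0.99]
 [-0.   -1.    0.  ]]
need [ 0.89 -0.06 -3.96] [-0.1  -0.1  -0.13]
```

Request:
drive_tool([
  [0.2,0,-0.5,0,0,0,2],
  [0.4,0,-1,0,0,0,2],
  [0.4,0,-1.5,0,0,0,2],
  [0.4,0,-1.5,0,0,0,2],
])

```text
clock: 10.1
tcp_pos: [0.4945, 0.1697, 0.0814]
orientation: [-0.18, 2.129, -2.132]
contact_force: [1.4, -2.2, 1.6]
grip_width: 0.0069
```

Request:
drive_tool([
  [0.2,0.1,-0.4,0,0,0,2],
  [0.3,0.1,-0.8,0,0,0,2],
  [0.3,0.1,-1,0,0,0,2],
  [0.3,0.1,-1,0,0,0,2],
])

```text
clock: 10.5
tcp_pos: [0.4941, 0.1707, 0.0813]
orientation: [-0.18, 2.129, -2.132]
contact_force: [1.0, -3.1, 2.5]
grip_width: 0.0069
```

Request:
drive_tool([
  [0,0.1,-0.4,0,0,0,2],
  [0,0.1,-0.8,0,0,0,2],
  [0,0.1,-1,0,0,0,2],
  [0,0.1,-1,0,0,0,2],
])

```text
clock: 10.9
tcp_pos: [0.4939, 0.1716, 0.0812]
orientation: [-0.18, 2.129, -2.132]
contact_force: [0.6, -3.6, 3.2]
grip_width: 0.0071
```

Request:
drive_tool([
  [0,0,-0.5,0,0,0,2],
  [0,0,-1,0,0,0,2],
  [0,0,-1.5,0,0,0,2],
  [0,0,-1.5,0,0,0,2],
])

```text
clock: 11.3
tcp_pos: [0.4935, 0.1734, 0.0812]
orientation: [-0.18, 2.129, -2.131]
contact_force: [-0.2, -2.7, 1.9]
grip_width: 0.007
```

Request:
drive_tool([
  [0,0,-0.5,0,0,0,2],
  [0,0,-1,0,0,0,2],
  [0,0,-1.5,0,0,0,2],
  [0,0,-1.5,0,0,0,2],
])

```text
clock: 11.7
tcp_pos: [0.4922, 0.1758, 0.0806]
orientation: [-0.183, 2.13, -2.131]
contact_force: [0.3, 1.2, -4.0]
grip_width: 0.0073
```

Request:
drive_tool([
  [0,0,-0.5,0,0,0,2],
  [0,0,-1,0,0,0,2],
  [0,0,-1.5,0,0,0,2],
  [0,0,-1.5,0,0,0,2],
])

```text
clock: 12.1
tcp_pos: [0.4916, 0.1774, 0.0804]
orientation: [-0.184, 2.131, -2.131]
contact_force: [0.5, -0.1, -5.0]
grip_width: 0.0066
```

```bash
python3 go.py .4935 .1717 .0814 9.9
python3 - <<'E'
from h import *
s=grab('side','4'); crop(s,285,180,80,80,8,'s4')
E
```

```text
t 12.1 tcp [491.62 177.43  80.37] F [ 0.52 -0.05 -5.04] M [ 0.06 -0.16  0.05] w 6.61 zaxis yaw -80.08 tilt 0.04
[[-0.99  0.    0.17]
 [-0.17  0.   -0.99]
 [-0.   -1.    0.  ]]
need [-0.86 -1.03  5.97] [-0.    0.02 -0.04]
```

View pics/s4.png

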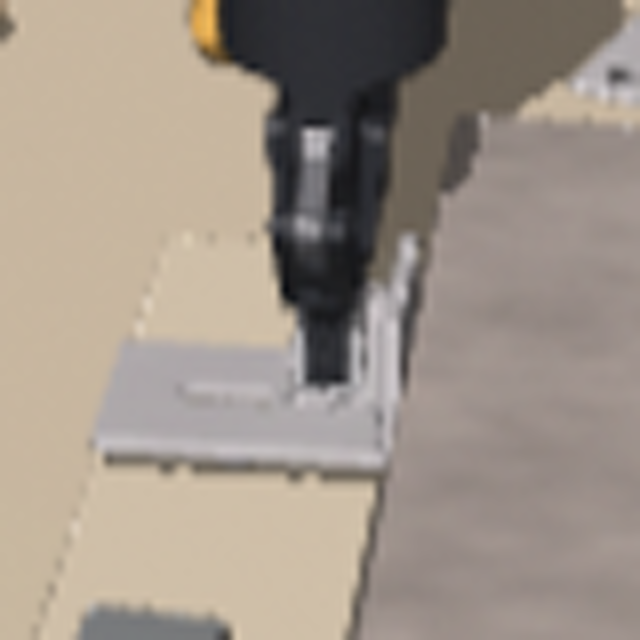

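The contact force vanished and the foot dropped 1 mm near y = 0.175, so the slot has found the dowel. We're now about centred, and I'm easing down.

Request:
drive_tool([
  [0,0.5,0,0,0,0,2],
  [0,1,0,0,0,0,2],
  [0,1.5,0,0,0,0,2],
  [0,2,0,0,0,0,2],
  [0,2,0,0,0,0,2],
])

```text
clock: 12.65
tcp_pos: [0.4916, 0.1774, 0.0783]
orientation: [-0.184, 2.131, -2.131]
contact_force: [1.2, 0.2, -5.6]
grip_width: 0.0067
```

```bash
python3 go.py .4916 .1774 .0594 9.9
```

```text
t 12.65 tcp [491.6  177.38  78.34] F [ 1.24  0.19 -5.6 ] M [ 0.05 -0.18  0.03] w 6.75 zaxis yaw -80.09 tilt 0.03
[[-0.99  0.    0.17]
 [-0.17 -0.   -0.99]
 [-0.   -1.    0.  ]]
need [ 0.01 18.94 -0.02] [-0.01  0.01 -0.03]
```

Request:
drive_tool([
  [0,1,0,0,0,0,2],
  [0,2,0,0,0,0,2],
  [0,3,0,0,0,0,2],
  [0,4,0,0,0,0,2],
  [0,5,0,0,0,0,2],
])

```text
clock: 13.15
tcp_pos: [0.4916, 0.1774, 0.0732]
orientation: [-0.184, 2.131, -2.131]
contact_force: [0.8, 0.9, -5.6]
grip_width: 0.0067
```

Request:
drive_tool([
  [0,1,0,0,0,0,2],
  [0,2,0,0,0,0,2],
  [0,3,0,0,0,0,2],
  [0,4,0,0,0,0,2],
  [0,5,0,0,0,0,2],
])

```text
clock: 13.65
tcp_pos: [0.4916, 0.1774, 0.0682]
orientation: [-0.184, 2.131, -2.131]
contact_force: [0.6, 0.3, -5.6]
grip_width: 0.007
```

Request:
drive_tool([
  [0,1,0,0,0,0,2],
  [0,2,0,0,0,0,2],
  [0,3,0,0,0,0,2],
  [0,4,0,0,0,0,2],
  [0,4,0,0,0,0,2],
])

```text
clock: 14.15
tcp_pos: [0.4916, 0.1774, 0.064]
orientation: [-0.184, 2.131, -2.131]
contact_force: [1.1, 0.1, -5.2]
grip_width: 0.0067
```

```bash
python3 go.py .4916 .1774 .0594 9.9
```

```text
t 14.15 tcp [491.6  177.38  63.99] F [ 1.11  0.13 -5.19] M [ 0.02 -0.17  0.  ] w 6.7 zaxis yaw -80.08 tilt 0.03
[[-0.99  0.    0.17]
 [-0.17  0.   -0.99]
 [-0.   -1.    0.  ]]
need [ 0.    4.59 -0.02] [-0.    0.02 -0.03]
```

Sliding freely down over the dowel. The stone should be met at about 59.3 mm.

Request:
drive_tool([
  [0,1,0,0,0,0,2],
  [0,2,0,0,0,0,2],
  [0,3,0,0,0,0,2],
  [0,3.5,0,0,0,0,2],
  [0,3.8,0,0,0,0,2],
])

```text
clock: 14.65
tcp_pos: [0.4916, 0.1774, 0.0602]
orientation: [-0.184, 2.131, -2.131]
contact_force: [-1.0, -1.0, -2.2]
grip_width: 0.007
```

Request:
drive_tool([
  [0,0.3,0,0,0,0,2],
  [0,0.6,0,0,0,0,2],
  [0,0.9,0,0,0,0,2],
  [0,0.9,0,0,0,0,2],
])

```text
clock: 15.05
tcp_pos: [0.4914, 0.1774, 0.0597]
orientation: [-0.185, 2.131, -2.131]
contact_force: [-4.8, -1.5, 5.3]
grip_width: 0.0069
```

```bash
python3 go.py .4916 .1774 .0594 9.9
```

```text
t 15.05 tcp [491.38 177.4   59.67] F [-4.79 -1.48  5.26] M [-0.15  0.36 -0.04] w 6.89 zaxis yaw -80.08 tilt 0.02
[[-0.99  0.    0.17]
 [-0.17 -0.   -0.99]
 [-0.   -1.    0.  ]]
need [-0.22  0.27  0.04] [-0.02  0.02 -0.02]
```

Resting on the stone: contact began at about 60.2 mm and the load is about 10 N. Now pushing back along the slot (tool +x) gently.

Request:
drive_tool([
  [0.3,-0.1,0,0,0,0,2],
  [0.7,-0.1,0,0,0,0,2],
  [1.1,-0.1,0,0,0,0,2],
  [1.5,-0.1,0,0,0,0,2],
])

```text
clock: 15.45
tcp_pos: [0.4914, 0.1775, 0.06]
orientation: [-0.181, 2.13, -2.129]
contact_force: [5.8, 1.0, -5.4]
grip_width: 0.0071
```

Request:
drive_tool([
  [0.4,0,0,0,0,0,2],
  [0.8,0,0,0,0,0,2],
  [1.2,0,0,0,0,0,2],
  [1.2,0,0,0,0,0,2],
])

```text
clock: 15.85
tcp_pos: [0.4913, 0.1775, 0.06]
orientation: [-0.179, 2.13, -2.127]
contact_force: [5.6, 0.1, -6.5]
grip_width: 0.0073
```

```bash
python3 go.py .4877 .1774 .0594 9.9
```

```text
t 15.85 tcp [491.28 177.49  60.02] F [ 5.63  0.11 -6.45] M [ 0.1  -1.42  0.12] w 7.31 zaxis yaw -80.08 tilt 0.3
[[-0.99  0.    0.17]
 [-0.17  0.   -0.99]
 [-0.01 -1.   -0.  ]]
need [ 3.54  0.6  -0.53] [ 0.05  0.02 -0.3 ]
```

Movement stopped at about 5.7 N horizontally with almost no load on the stone, so this is a hard stop. I'll check whether it's the leg on the lintel.

Run:
```python
from h import *
s=grab('side','5'); crop(s,295,195,60,50,13,'s5')
t=grab('top','5'); crop(t,215,175,110,90,7,'t5')
```

```text
(no output)
```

View pics/s5.png

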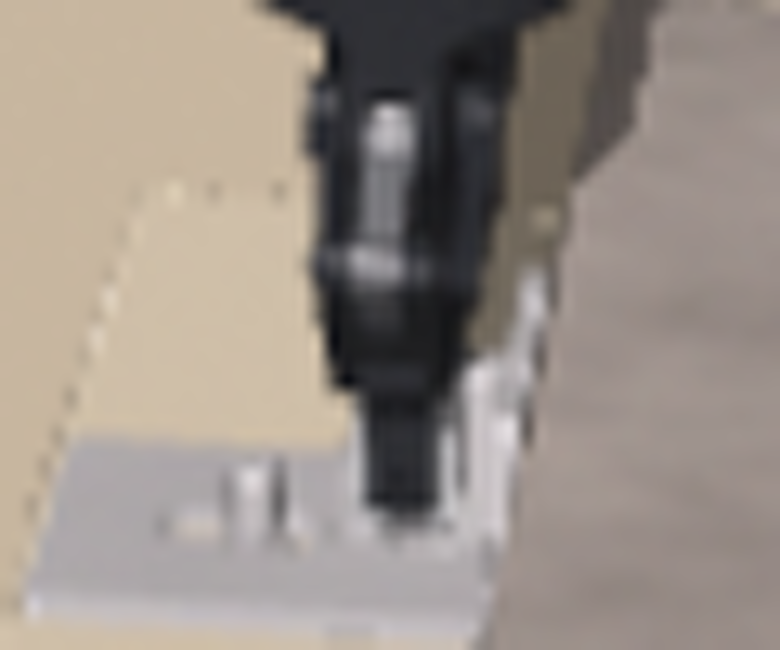

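View pics/t5.png

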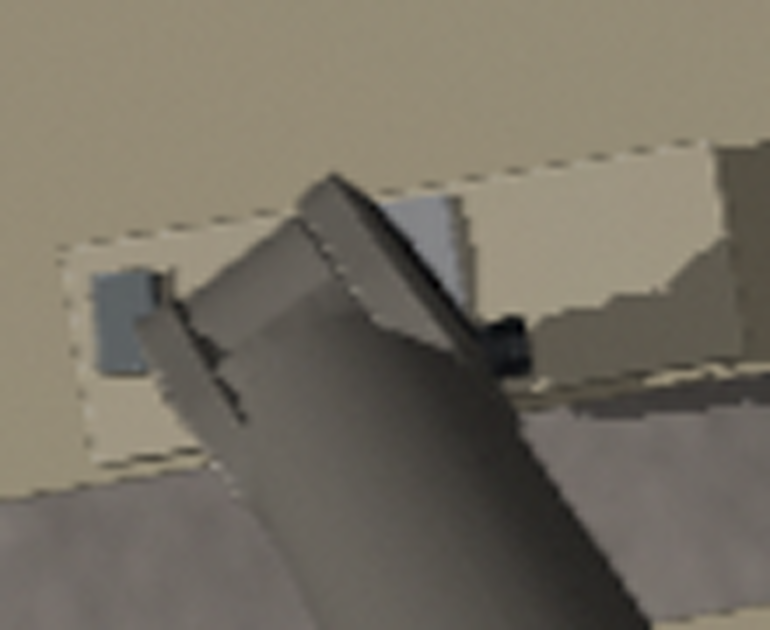

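The dowel stands through the slot about mid-length and the foot front sits a few mm inside the stone edge, which fits the leg being at or very near the lintel. The hand has tilted 0.3° from the push. I'll level it, press lightly down and loosen the grip so the cleat beds flat, then push again.

Request:
drive_tool([
  [0,0.2,0,0,0,-0.3,2],
  [0,0.4,0,0,0,-0.3,2],
  [0,0.4,0,0,0,-0.3,2],
], squeeze=22)

```text
clock: 16.25
tcp_pos: [0.4913, 0.1776, 0.0599]
orientation: [-0.185, 2.132, -2.13]
contact_force: [0.6, -0.7, 1.1]
grip_width: 0.007
```

```bash
python3 go.py .4877 .1774 .0594 9.9
```

```text
t 16.25 tcp [491.29 177.58  59.86] F [ 0.6  -0.69  1.13] M [-0.08 -0.64  0.05] w 7.01 zaxis yaw -80.08 tilt 0.05
[[-0.99 -0.    0.17]
 [-0.17  0.   -0.99]
 [-0.   -1.   -0.  ]]
need [ 3.57  0.46 -0.44] [ 0.05  0.02 -0.01]
```

Request:
drive_tool([
  [0.4,0,0,0,0,0,2],
  [0.8,0,0,0,0,-0.1,2],
  [1.2,0,0,0,0,-0.2,2],
  [1.2,0,0,0,0,-0.2,2],
])

```text
clock: 16.65
tcp_pos: [0.4913, 0.1776, 0.06]
orientation: [-0.186, 2.133, -2.13]
contact_force: [5.6, -0.3, -4.9]
grip_width: 0.0069
```

```bash
python3 go.py .4877 .1774 .0594 9.9
```

```text
t 16.65 tcp [491.28 177.6   60.  ] F [ 5.63 -0.26 -4.89] M [ 0.16 -1.56  0.15] w 6.94 zaxis yaw -80.09 tilt 0.11
[[-0.99 -0.    0.17]
 [-0.17  0.   -0.99]
 [ 0.   -1.   -0.  ]]
need [ 3.56  0.6  -0.42] [0.08 0.01 0.07]
```

A hard stop again at the same position, so this is the lintel. Mz of about +0.15 N·m suggests the -y corner bears first, so I'll yaw slightly CCW while pushing and watch Mz.

Request:
drive_tool([
  [0.3,0.2,0,0,-0.2,0,2],
  [0.6,0.2,0,0,-0.4,0,2],
  [0.9,0.2,0,0,-0.4,-0.1,2],
  [0.9,0.2,0,0,-0.4,-0.1,2],
])

```text
clock: 17.05
tcp_pos: [0.4912, 0.1777, 0.06]
orientation: [-0.193, 2.13, -2.126]
contact_force: [4.4, -0.4, -2.9]
grip_width: 0.0067
```

```bash
python3 go.py .4877 .1774 .0594 9.9
```

```text
t 17.05 tcp [491.21 177.68  59.97] F [ 4.43 -0.44 -2.89] M [-0.02 -1.54 -0.02] w 6.72 zaxis yaw -79.7 tilt 0.14
[[-0.98 -0.    0.18]
 [-0.18  0.   -0.98]
 [ 0.   -1.   -0.  ]]
need [ 3.5   0.57 -0.35] [0.11 0.4  0.08]
```

Mz is now near zero, so the leg bears evenly. Holding the light push and opening gently.

Request:
drive_tool([
  [0.5,0.1,0,0,-0.05,-0.1,2],
  [0.5,0.1,0,0,-0.05,-0.1,9],
  [0.5,0,0,0,0,0,12],
  [0.2,0,0,0,0,0,16],
  [0,0,0,0,0,0,22],
])

```text
clock: 17.55
tcp_pos: [0.4905, 0.1776, 0.0598]
orientation: [-0.195, 2.13, -2.127]
contact_force: [0.0, -0.7, 0.4]
grip_width: 0.0219
```

```bash
python3 go.py
python3 - <<'E'
from h import *
s=grab('side','6'); crop(s,295,195,60,50,13,'s6')
E
```

```text
t 17.55 tcp [490.5  177.62  59.79] F [ 0.01 -0.74  0.4 ] M [ 0.01 -0.02 -0.02] w 21.88 zaxis yaw -79.68 tilt 0.18
[[-0.98 -0.    0.18]
 [-0.18  0.   -0.98]
 [ 0.   -1.   -0.  ]]
```

View pics/s6.png

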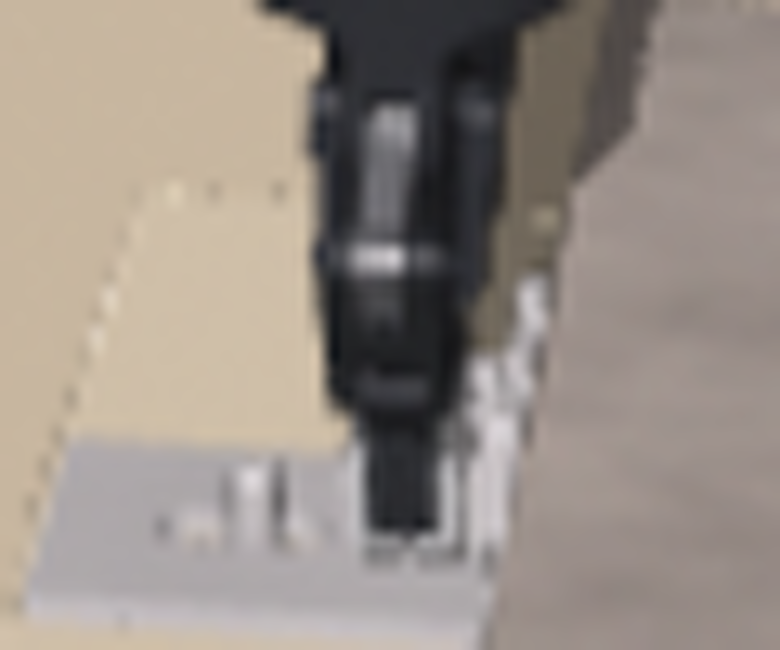

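Released. The cleat stays put with the dowel mid-slot. Withdrawing straight up to look.

Request:
drive_tool([
  [0,-3,0,0,0,0,28],
  [0,-10,0,0,0,0,30],
  [0,-30,0,0,0,0,30],
  [0,-60,0,0,0,0,30],
  [0,-100,0,0,0,0,30],
])

```text
clock: 18.1
tcp_pos: [0.4898, 0.1771, 0.1602]
orientation: [-0.198, 2.13, -2.128]
contact_force: [0.7, -0.1, 0.4]
grip_width: 0.0297
```

Request:
drive_tool([
  [0,-20,40,0,0,0,30],
  [0,-40,85,0,0,0,30],
  [0,-40,130,0,0,0,10],
  [0,-40,175,0,0,0,5],
  [0,-40,200,0,0,0,0],
])

```text
clock: 18.6
tcp_pos: [0.5261, -0.0242, 0.2009]
orientation: [-0.193, 2.131, -2.132]
contact_force: [0.8, 1.2, -0.3]
grip_width: 0.0002
```

```bash
python3 go.py
python3 - <<'E'
from h import *
s=grab('side','7'); crop(s,295,195,60,50,13,'s7')
t=grab('top','7'); crop(t,250,190,60,50,13,'t7')
E
```

```text
t 18.6 tcp [526.11 -24.19 200.86] F [ 0.79  1.23 -0.33] M [ 0.06 -0.   -0.02] w 0.18 zaxis yaw -79.93 tilt 0.25
[[-0.98 -0.    0.17]
 [-0.17 -0.   -0.98]
 [ 0.   -1.    0.  ]]
```

View pics/s7.png

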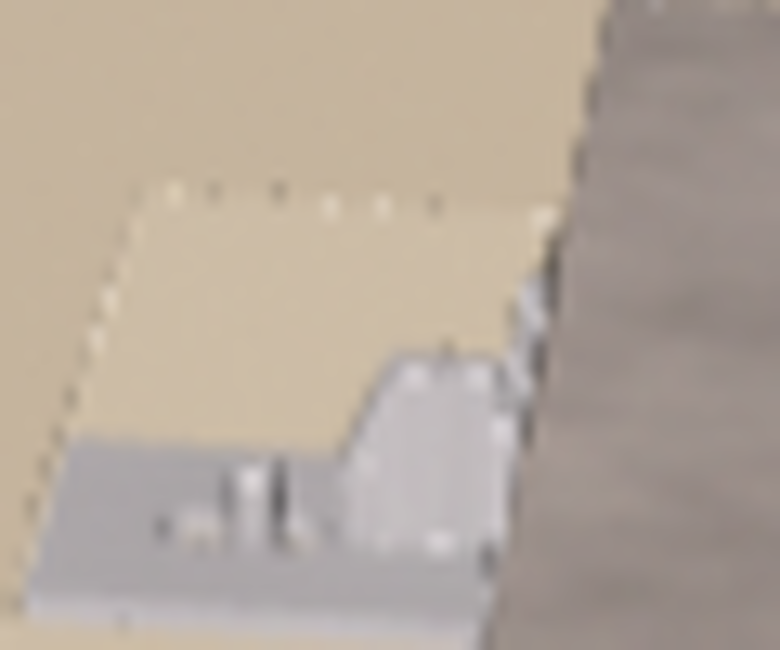

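View pics/t7.png

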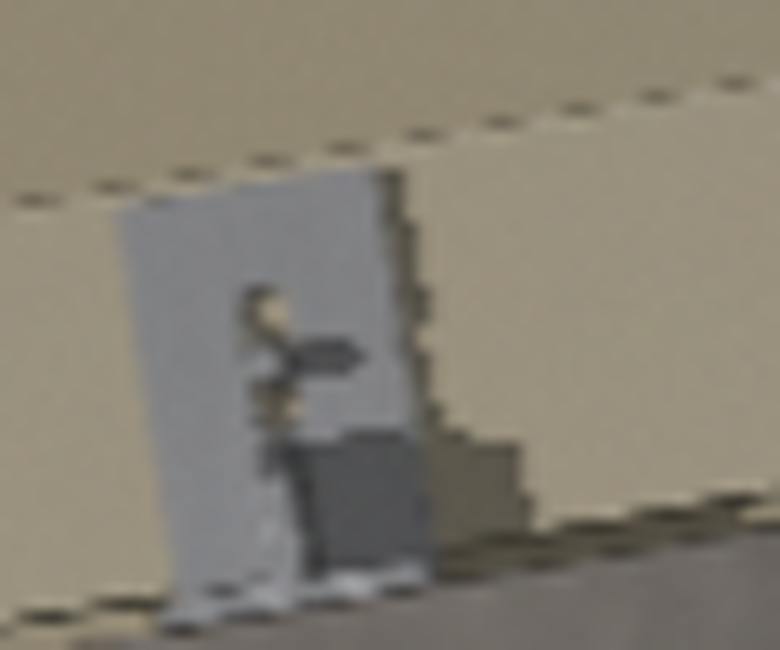

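It looks seated, and now I'll measure the cleat's yaw at subpixel level against the stone and lintel edges.

```bash
cat > yaw.py <<'E'
from h import *
import sys
def edge_cols(f,rows,c0,c1,lev=None,ch=None,z=.051):
    im=f['frame'].astype(float); g=im[...,2]-im[...,0] if ch is None else ch(im)
    P=[]
    for v in rows:
        a,b=c0(v),c1(v); L=g[v,int(a):int(b)+1]; lo=(L[:2].mean()+L[-2:].mean())/2
        s=np.sign(L-lo); k=np.where(s[:-1]*s[1:]<0)[0]
        if len(k)!=1: continue
        k=k[0]; P.append(onz(f,(int(a)+k+(lo-L[k])/(L[k+1]-L[k]),v),z))
    P=np.array(P); 
    d=np.linalg.svd(P-P.mean(0))[2][0]; d*=np.sign(d[0]) if abs(d[0])>abs(d[1]) else np.sign(d[1])
    n=np.array([-d[1],d[0]]); res=(P-P.mean(0))[:,:2]@n
    return P.mean(0),np.degrees(np.arctan2(d[1],d[0])),res.std()*1000,len(P)
def edge_rows(f,cols,r0,r1,z,ch=None):
    g0={**f,'frame':None}; im=f['frame'].astype(float); g=im[...,2]-im[...,0] if ch is None else ch(im)
    P=[]
    for u in cols:
        a,b=int(round(r0(u))),int(round(r1(u))); L=g[a:b+1,u]; lo=(L[:2].mean()+L[-2:].mean())/2
        s=np.sign(L-lo); k=np.where(s[:-1]*s[1:]<0)[0]
        if len(k)!=1: continue
        k=k[0]; P.append(onz(f,(u,a+k+(lo-L[k])/(L[k+1]-L[k])),z))
    P=np.array(P); d=np.linalg.svd(P-P.mean(0))[2][0]; d*=np.sign(d[1])
    n=np.array([-d[1],d[0]]); res=(P-P.mean(0))[:,:2]@n
    return P.mean(0),np.degrees(np.arctan2(d[1],d[0]))-90,res.std()*1000,len(P)
t=load('top'+sys.argv[1])
# cleat left edge: from (259.2,206) to (263.4,235)
lf=lambda v:259.2+(v-206)*(4.2/29)
print('cleat left',edge_cols(t,range(208,235),lambda v:lf(v)-4,lambda v:lf(v)+4))
fr=lambda u:205.8-(u-259.2)*(2.7/20)
print('cleat front',edge_rows(t,range(261,278),lambda u:fr(u)-1,lambda u:fr(u)+5,.051))
s=t['frame']; 
ln=lambda u:(375-(u-210.8)*6*.1638)/6+185  # lintel far top edge
gray=lambda im:im[...,2]-im[...,0]
print('lintel far top',edge_rows(t,list(range(215,255))+list(range(290,322)),lambda u:ln(u)-3,lambda u:ln(u)+4,.1,gray))
ln2=lambda u:568/6+185-(u-215.3)*(116/690)
print('lintel near',edge_rows(t,[u for u in range(220,325)],lambda u:ln2(u)-4,lambda u:ln2(u)+4,.1,gray))
E
python3 yaw.py 7
```

```text
cleat left (array([0.51305401, 0.21264435, 0.051     ]), np.float64(10.311319184919006), np.float64(0.2779782743723129), 26)
cleat front (array([0.56663599, 0.19047755, 0.051     ]), np.float64(9.12259260140128), np.float64(0.932968932617846), 15)
lintel far top (array([0.46245707, 0.18777212, 0.1       ]), np.float64(10.348586417750397), np.float64(0.6040834560477129), 66)
lintel near (array([0.36361786, 0.16974072, 0.1       ]), np.float64(10.200264568748494), np.float64(0.3537561793821228), 105)
```

The cleat's yaw is 10.3° against 10.2–10.35° for the lintel. Its front edge is 103 mm from the lintel face against a nominal 105, so it's flush within measuring error. One last check that nothing else moved.

Run:
```python
from h import *
a=load('top0')['frame'];b=load('top7')['frame']
d=cv2.cvtColor(cv2.absdiff(a,b),cv2.COLOR_BGR2GRAY)
v=np.hstack([b,]); m=(d>40).astype('uint8')
n,l,st,c=cv2.connectedComponentsWithStats(m)
print([(st[i].tolist()) for i in range(1,n) if st[i,4]>15])
cv2.imwrite('pics/t7full.png',b)
```

```text
[[386, 174, 21, 8, 24], [451, 178, 42, 32, 711], [505, 180, 16, 20, 174], [323, 182, 92, 174, 4572], [387, 184, 16, 3, 16], [400, 191, 38, 20, 305], [484, 201, 25, 14, 173], [270, 203, 21, 32, 204], [426, 208, 20, 8, 42], [443, 211, 17, 5, 48], [319, 217, 7, 5, 21], [283, 229, 25, 6, 40], [545, 300, 25, 11, 106], [531, 307, 6, 6, 19], [441, 311, 105, 38, 1376], [517, 333, 27, 10, 44], [592, 333, 12, 20, 50], [547, 336, 14, 17, 110], [416, 340, 20, 6, 40], [534, 346, 12, 6, 27], [629, 348, 11, 3, 19], [345, 353, 6, 8, 21], [463, 353, 69, 22, 484], [620, 356, 20, 9, 92], [422, 381, 33, 12, 89], [319, 385, 16, 6, 59], [298, 390, 19, 10, 84], [396, 392, 15, 5, 35], [369, 397, 27, 3, 61]]
```

View pics/t7full.png

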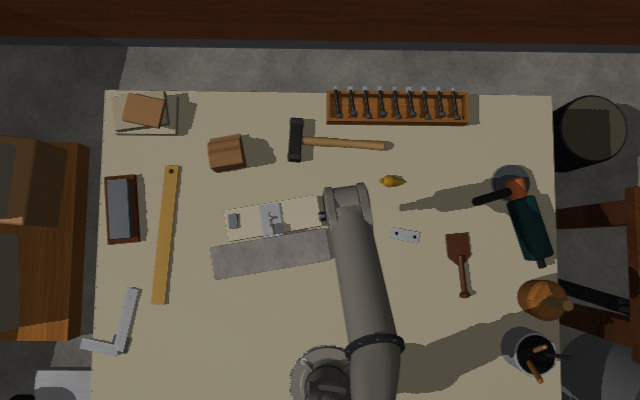

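All the bystanders are where they were: the bob at (392,181), strap at (405,235) and packers at (233,220). The remaining picture differences are the arm and its shadow. Handing in.

```bash
python3 -c "
from bench import r
print(r.hand_in()); print(r.get_obs()['clock'])"
```

```text
the job is handed in; nothing more can be done
None
the job is handed in; nothing more can be done
```

The cleat is fitted and released: the slot is over the dowel, the foot is flat on the stone and the leg is against the lintel. The job was handed in about 18.7 s into the 67 s allowed.

- **Finding the dowel:** I rested the foot on the dowel tip, with contact at 67 mm as expected, and slid it sideways under about 7–8 N until it dropped in. It then went down to the stone with no side force.
- **Seating against the lintel:** pushed back, the cleat met a hard stop at about 5.6 N with the dowel mid-slot. The force reading showed one corner touching first, so I turned it about 0.4° until the leg bore evenly, then opened the fingers and withdrew.

**Last checks**
- **Squareness:** from the cleat's side edge its yaw is 10.3°, against 10.2–10.35° for the lintel.
- **Flushness:** the foot's front edge measures 103 mm from the lintel face against a nominal 105 mm. The cameras cannot resolve a gap of under about 2 mm, so flushness rests mainly on the force readings.
- **Bystanders:** none of the things I compared had moved; the picture differences were the arm and its shadows.

**Readings that disagreed**
- The side camera put the dowel 7 mm further along the stone than the top camera; by feel the top camera was about right.
- The hard stop came 2–4 mm earlier than I had worked out from the pictures.
- The foot's short front edge gave a noisier yaw of 9.1°.

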